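# Extend and pin the glue-up support arm

## Task

Draw the sloping support arm out by the orange grip rib on its head, gently, until its red lock button clicks up through the slot in the blue tube, and stop pulling as soon as it catches. Then take the red-handled retaining pin from the wooden peg block and push it fully home, square through the hole in the yellow collar and the inner tube, so that its handle rests on the collar; let go and leave the jar, the bottle and the stack of white legs alone.

Things in the scene. Friction and masses are not known exactly. Their poses are not given: they have to be found in the camera images.
- pin_hole (a point): Centre of the mouth of the pin hole, in the upper face of the yellow collar at the top of the fixed, sloping blue square tube (40 x 40 mm). x points up along the tube, the way the arm draws out, 30 deg above level; y across it, level; z out of the face along the hole's axis, so 30 deg from vertical. The 12 mm hole runs through both collar walls, 40 mm from face to face.
- lock_slot (a point): Centre of the lock button's slot in the blue tube's upper face, 50.5 mm down-slope of the pin hole; axes as pin_hole. Button out means locked, with 2.5 mm of play. Only then does the inner tube's 13 mm hole lie under the collar's (within 1.5 mm); otherwise solid metal blocks the pin. Straining the button against the slot's end with more than 35 N spoils it.
- grip_rib (a point): Grip point in the orange rib on the black head of the inner tube; axes as pin_hole. Rib 20 mm thick in y, 40 mm long in x (this point mid-length), 26 mm below and 20 mm above this point in z. An orange flange, 46 mm wide in y, closes its up-slope end 20 mm from this point: fingers can pull against it. It lies 24 mm further out in z than the pin hole's mouth and moves along x only.
- head_end (a point): Centre of the rubber end face of the black head, 50 mm high, 64 mm wide; axes as pin_hole. Head and tube start partly drawn out and the head is clamped anywhere within 26 mm on the tube, so its place does not tell how far to pull: 33 to 68 mm. Drawing takes about 6 N (friction; it stays where left). Just after the click comes a firm stop: 15 to 20 N in all is sure.
- lock_button (a joint): Travel (m) of the sprung red lock button, 9 mm across, on the inner tube: 0 = held in under the blue tube's wall (start), 0.010 = clicked out, 6 mm proud of the blue face. It can come out only under its slot.
- pin_head (a point): Grip point of the loose retaining pin (about 60 g): steel shaft 8 mm in diameter, 48 mm long, tapered tip; red round handle 18 mm in diameter, 44 mm long. The point is on the axis, 26 mm above the shoulder, 18 mm below the top, 74 mm from the tip. z runs from tip to handle. It starts upright in a wooden block 80 x 80 x 40 mm, tip 10 mm above the bench: lift it over 30 mm to clear.
- pin_tip (a point): The tip of the retaining pin's shaft, on its axis; axes as pin_head. Fully home (shoulder on the collar) it lies 48 mm below the mouth of the pin hole, in -z of pin_hole.
- jar_mid (a point): Middle of a white lidded jar, 66 mm in diameter, 85 mm tall, standing loose on the bench: leave it alone.
- glue_mid (a point): Middle of a white glue bottle with a red cap, 58 mm in diameter, 150 mm tall, standing loose: leave it alone.
- leg_stack_mid (a point): Middle of a stack of white wooden legs, 170 x 60 x 60 mm (long side along x of its frame), loose on the bench: leave it alone.
Things that resemble listed ones, but are neither listed nor needed, are in the scene too. There is more than one size of the part that bears pin_head; the job needs the smaller.

How it is judged:
On the way, in this order (a step that is already met when the one before it is completed fails the run):
1. the arm is drawn out and its lock button has clicked out (value of joint lock_button above 0.007 m), for 0.2 s.
2. the retaining pin is fully home through the collar and the inner tube (value of joint lock_button above 0.007 m and z of pin_tip in the frame of pin_hole below -0.044 m and x of pin_tip in the frame of pin_hole between -0.004 and 0.004 m and y of pin_tip in the frame of pin_hole between -0.004 and 0.004 m and angle between the z axis of pin_tip and the z axis of pin_hole, either way round below 0.12 rad), for 0.2 s.
At the end, for the whole second after the job is handed in: The lock button is out (more than 7 mm of its 10 mm travel), and the pin stands through the collar's hole and the inner tube, its tip at least 44 mm below the mouth (fully home is 48 mm), within 4 mm of the hole's axis and within 0.12 rad of its direction, at rest and released (all of step 2 and linear speed of pin below 0.02 m/s); the robot touches nothing.
It fails at once if a bystander (jar, glue bottle, stack of legs) was moved by more than 20 mm (distance of any of jar_mid, glue_mid, leg_stack_mid from where it was at the start of the episode above 0.02 m).
It fails at once if the lock button was strained against the end of its slot with more than 35 N (contact force between lock_button_c0 and outer_c4 above 35 N).
It also fails if it takes over 61 s, if anything falls off the work surface, if the arm or the gripper's body presses on something with over 40 N, if the wrist force passes 120 N, or if a joint passes its speed limit or range.

## Robot

A 6-joint arm with a two-finger parallel gripper is mounted at the origin on the work surface. World frame = base frame: x ahead of the robot, y to its left, z up, the work surface at z = 0. Lengths are in m, angles in rad, forces in N, time in s.
With the tool pointing down it reaches from about 0.3 to 0.75 m from the base axis. Payload 8.5 kg.
Tool frame: the origin (TCP) lies at the very end of the fingers, on their centre line; the grasp point (between the pads) lies 19 mm behind it; x points along the fingers, y is the direction in which the jaws open and shut, and the axes are right-handed (so a half turn about x gives the same grasp; the last joint's range is limited). The gripper opens to 88 mm and grips with 3 to 60 N. Pads are 18 mm wide; open, the fingers measure 123 mm over their backs; the gripper's body (75 mm by 187 mm) begins 45 mm behind the grasp point.
Start: joints at [1.113, 0.381, 1.297, -0, 1.464, -0.215], TCP at [0.132, 0.534, 0.239] pointing down, gripper open.
Joint ranges: [-3.11, 3.11], [-0.89, 2.33], [0.22, 2.48], [-1.42, 4.56], [0.17, 2.85], [-2.88, 2.88]. Speed limits (rad/s): [2.39, 2.39, 3.14, 3.14, 3.14, 3.14].

## Interface

Orientations are given as a rotation vector (axis times angle).
In Python, from bench import arm gives the robot as it stands.
- The arm moves only by the tool step_arm, never from a script. Its argument "plan" is a list of rows, each an object of numbers: "dx", "dy", "dz": the shift along the tool's x, y, z in cm; "spin": the turn about the tool's x in degrees; "hand": the finger opening in cm, from 0 to 8.81. A call has 1 to 5 rows; each row shifts and turns the commanded pose from where the row before left it, along the tool's axes as they then stand; what a row does not reach is not made up. A row lasts 1/8 s, in which the tool goes at most 62.5 mm and 10.7 degrees, less where a joint would pass 70% of its speed; a pose out of reach is approached as far as the arm can. A call is refused whole if a number of a shift passes 6.25 or a number of a turn 10.7, either way. A call with a gripper value outside its range is refused whole. The fingers move at their own pace and stop on an object; "force" is the grip in N (left out, the last holds). Time passes only in rows, so rows that do not move let the fingers close. It gives the time, the measured TCP pose, the force and the opening at its end, in the units of the state.
- arm.state(): the state, without advancing time (a new reading comes with each control period).
- arm.grab_frame(name): name is "scene" or "top" or "wrist"; returns a dict with "img" (480x640x3 uint8, red, green, blue), "fx", "fy", "cx", "cy" (pixels), "pose" (4x4, takes a point from camera to world coordinates). Camera axes: x right, y down, z forward; pixel columns grow to the right and rows downward; lengths in m; the calibration is good to about 2 mm. A picture is of the moment at which its call begins. There is no depth.
- arm.job_done(): hands the job in, once; it reports no verdict.
Trained networks look in a picture, given as the dict that the camera call returned (one of the last four; its "shot" number tells which), for a name from the list of things; names that differ only in an ending like _2 or _b are one class to them, and where a whole thing is asked for, a point or a joint stands for the part that bears it (a point fixed in the world has none). Each returns a list of dicts, best first, with "p" (0 to 1); they miss things now and then, are a little off and sometimes report something else, mostly with a low value. They report only what shows in the picture. A call takes as long as a camera call. They do not tell look-alikes from the thing itself.
- arm.boxes_of(picture, label): "centre" ([x, y, z] in m, in world coordinates, good to about 4 mm: the middle of the surface that is visible of it).
The state is a dict: "time": time; "joints": joint angles; "joint_velocities": joint speeds; "effort": joint torques, N m; "ee_pos": TCP position; "tcp_rot": TCP orientation; "contact_force": force on the tool from outside, world axes, zero at the start; "torque": the same for the moment, N m; "gripper_width": finger opening in m.
Only numpy, scipy, OpenCV 4.12 (cv2) and the standard library are available. Lean on these libraries where they do the work, as an engineer would, in place of code of your own. Each camera call takes 0.05 s, during which the arm holds its last target. There are 200 camera calls.

## Working session

There is one attempt and no reset: what is moved stays moved. The work goes in short steps, Python scripts to look and compute and a tool call to move; the robot and the scene stay as the last step left them, time stands still between calls to the robot, and variables do not carry over. Pictures are saved under pics/ and viewed, about 8 in all and at most 12, crops included, and the job is handed in when it is done.

Besides the shell and the picture viewer there is one more tool, called after "Request:" as name([rows], argument=value, ...), one row to a line, values as JSON. step_arm: Moves the arm, as the interface text tells. Its arguments: {"type":"object","properties":{"plan":{"type":"array"},"force":{"type":"number"}},"required":["plan"]}

```bash
ls; mkdir -p pics
cat > h.py <<'E'
import numpy as np,cv2
from bench import arm
from scipy.spatial.transform import Rotation as R
def save(f,n): cv2.imwrite(f'pics/{n}.png',f['img'][...,::-1])
def proj(f,p):
    T=np.linalg.inv(f['pose']);q=T[:3,:3]@np.array(p)+T[:3,3]
    return np.array([f['fx']*q[0]/q[2]+f['cx'],f['fy']*q[1]/q[2]+f['cy']])
def ray(f,u,v):
    d=f['pose'][:3,:3]@np.array([(u-f['cx'])/f['fx'],(v-f['cy'])/f['fy'],1.])
    return f['pose'][:3,3],d/np.linalg.norm(d)
def tri(obs):
    A=0;b=0
    for f,u,v in obs:
        o,d=ray(f,u,v);P=np.eye(3)-np.outer(d,d);A=A+P;b=b+P@o
    return np.linalg.solve(A,b)
E
python3 - <<'E'
from h import *
np.set_printoptions(precision=4,suppress=True)
s=arm.state();print(s['time'],R.from_rotvec(s['tcp_rot']).as_matrix())
a=arm.grab_frame('scene');b=arm.grab_frame('top')
save(a,'s1');save(b,'t1')
for n,f in(('scene',a),('top',b)):
    print(n,f['pose'],f['fx'])
    for l in ['pin_head','lock_button','head_end','grip_rib','jar_mid','glue_mid','leg_stack_mid']:
        for r in arm.boxes_of(f,l): print(n,l,round(r['p'],2),np.round(r['centre'],3),proj(f,r['centre']).round())
E
```

```text
pics
0.0 [[-0.0006  0.2404  0.9707]
 [-0.0013  0.9707 -0.2404]
 [-1.     -0.0014 -0.0003]]
scene [[-0.3536  0.5955 -0.7214  1.309 ]
 [ 0.9353  0.2384 -0.2616  0.2784]
 [ 0.0162 -0.7672 -0.6412  0.7769]
 [ 0.      0.      0.      1.    ]] 458.24362449508686
scene pin_head 0.87 [0.506 0.202 0.094] [410. 253.]
scene pin_head 0.59 [0.536 0.293 0.085] [448. 275.]
scene lock_button 0.24 [0.698 0.312 0.086] [445. 332.]
scene head_end 0.74 [0.672 0.057 0.26 ] [327. 221.]
scene head_end 0.57 [0.533 0.295 0.084] [449. 274.]
scene grip_rib 0.81 [0.665 0.051 0.258] [325. 220.]
scene jar_mid 0.86 [ 0.535 -0.273  0.058] [221. 225.]
scene glue_mid 0.57 [0.7   0.315 0.088] [447. 332.]
scene leg_stack_mid 0.58 [ 0.727 -0.273  0.058] [177. 274.]
top [[-0.0252 -0.9952  0.095   0.4878]
 [-0.9997  0.0246 -0.0075  0.0186]
 [ 0.0051 -0.0951 -0.9955  1.135 ]
 [ 0.      0.      0.      1.    ]] 503.8134417089955
top pin_head 0.76 [0.499 0.195 0.125] [228. 289.]
top pin_head 0.5 [ 0.702 -0.283  0.06 ] [454. 190.]
top pin_head 0.48 [0.53  0.285 0.099] [187. 275.]
top head_end 0.81 [0.649 0.045 0.255] [300. 202.]
top grip_rib 0.57 [0.646 0.041 0.267] [302. 202.]
top jar_mid 0.79 [ 0.518 -0.276  0.085] [458. 275.]
top glue_mid 0.56 [0.673 0.299 0.102] [179. 206.]
top leg_stack_mid 0.81 [ 0.699 -0.282  0.059] [453. 192.]
```

View pics/s1.png

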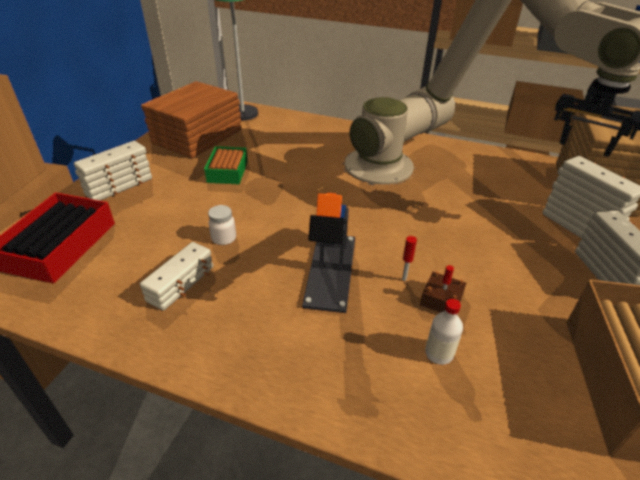

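View pics/t1.png

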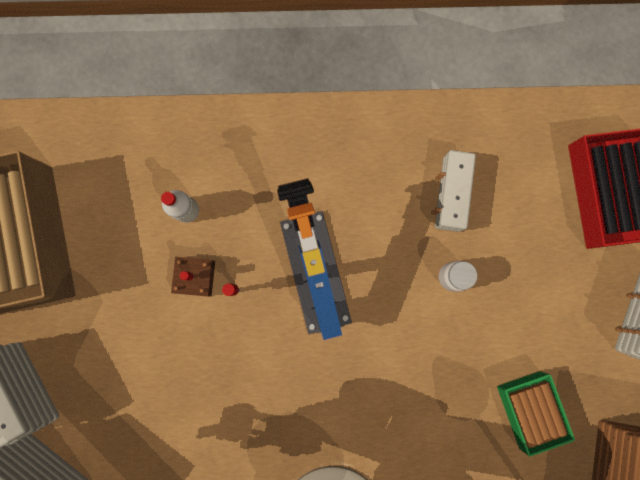

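The view shows two red-handled pins. One is free-standing and larger (scene 410,253; top 229,289). The smaller one is in the wooden block (scene 448,272; top 185,275), and it is the one I want. The bottle's red cap (scene 452,307) is a third look-alike. The tube points towards +x with a yaw of about +13°. Next I'll raise the arm and go above the collar.

Request:
step_arm([
  {"dx": -2.5,"dy": -2,"dz": 2.5},
  {"dx": -2.5,"dy": -2.5,"dz": 3.2},
  {"dx": -2.5,"dy": -2.5,"dz": 3.2},
  {"dx": -2.5,"dy": -2.5,"dz": 3.2},
  {"dx": -2.5,"dy": -2.5,"dz": 3.2},
], force=20)

```text
invalid input at $.plan[0]: expected keys dx, dy, dz, spin, hand
```

Request:
step_arm([
  {"dx": -1,"dy": -2.6,"dz": 3.2},
  {"dx": -1,"dy": -2.6,"dz": 3.2},
  {"dx": -1,"dy": -2.6,"dz": 3.2},
  {"dx": -1,"dy": -2.6,"dz": 3.2},
  {"dx": 0,"dy": -2.6,"dz": 3.2,"spin": -5},
])

```text
invalid input at $.plan[0]: expected keys dx, dy, dz, spin, hand
```

Request:
step_arm([
  {"dy": -2.6,"dz": 3,"spin": -6},
  {"dy": -2.6,"dz": 3,"spin": -6},
  {"dy": -2.6,"dz": 3,"spin": -5},
  {"dy": -2.6,"dz": 3,"spin": -5},
  {},
])

```text
invalid input at $.plan[0]: expected keys dx, dy, dz, spin, hand
```

Run:
```python
from h import *
np.set_printoptions(precision=4,suppress=True)
s=arm.state();M=R.from_rotvec(s['tcp_rot']).as_matrix();print(s['time'],s['ee_pos'],M)
f=arm.grab_frame('wrist');save(f,'w1')
print(M.T@(f['pose'][:3,3]-s['ee_pos']),M.T@f['pose'][:3,:3],f['fx'])
np.savez('w1.npz',**{k:f[k] for k in f if k!='img'})
for l in ['pin_hole','lock_slot','grip_rib','head_end','pin_head']:
    for r in arm.boxes_of(f,l): print(l,round(r['p'],2),np.round(r['centre'],3),proj(f,r['centre']).round())
```

```text
0.8 [0.1322 0.5338 0.2387] [[-0.      0.2404  0.9707]
 [-0.      0.9707 -0.2404]
 [-1.     -0.      0.    ]]
[-0.147   0.0009 -0.0816] [[-0.0003 -0.3164  0.9486]
 [ 1.      0.0004  0.0005]
 [-0.0005  0.9486  0.3164]] 365.31069499888633
```

View pics/w1.png

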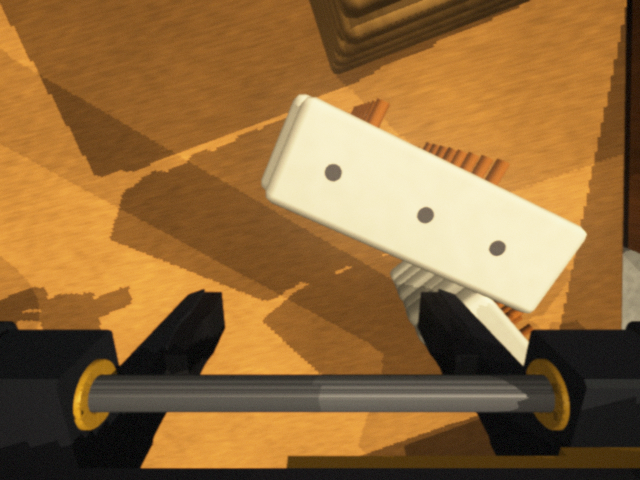

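All five keys are required in every row.

Request:
step_arm([
  {"dx": -2.5,"dy": -2,"dz": 2.5,"spin": 0,"hand": 8.8},
  {"dx": -2.5,"dy": -2.5,"dz": 3.2,"spin": 0,"hand": 8.8},
  {"dx": -2.5,"dy": -2.5,"dz": 3.2,"spin": 0,"hand": 8.8},
  {"dx": -2.5,"dy": -2.5,"dz": 3.2,"spin": 0,"hand": 8.8},
  {"dx": -2.5,"dy": -2.5,"dz": 3.2,"spin": 0,"hand": 8.8},
], force=20)

```text
time: 1.72
ee_pos: [0.2524, 0.3794, 0.3647]
tcp_rot: [0.191, 1.562, -0.19]
contact_force: [1.2, -0.1, 0.5]
gripper_width: 0.0878
```

Request:
step_arm([
  {"dx": -1,"dy": -2.6,"dz": 3.2,"spin": 0,"hand": 8.8},
  {"dx": -1,"dy": -2.6,"dz": 3.2,"spin": 0,"hand": 8.8},
  {"dx": -1,"dy": -2.6,"dz": 3.2,"spin": 0,"hand": 8.8},
  {"dx": -1,"dy": -2.6,"dz": 3.2,"spin": 0,"hand": 8.8},
  {"dx": 0,"dy": -2.6,"dz": 3.2,"spin": 0,"hand": 8.8},
])

```text
time: 2.35
ee_pos: [0.3767, 0.2148, 0.4045]
tcp_rot: [0.191, 1.561, -0.19]
contact_force: [0.5, 0.4, 0.5]
gripper_width: 0.0878
```

Request:
step_arm([
  {"dx": 0,"dy": -2.6,"dz": 3,"spin": 0,"hand": 8.8},
  {"dx": 0,"dy": -2.6,"dz": 3,"spin": 0,"hand": 8.8},
  {"dx": 0,"dy": -2.6,"dz": 3,"spin": -8,"hand": 8.8},
  {"dx": 0,"dy": -2.6,"dz": 3,"spin": -8,"hand": 8.8},
  {"dx": 0,"dy": 0,"dz": 0,"spin": -8,"hand": 8.8},
])

```text
time: 2.98
ee_pos: [0.4731, 0.0878, 0.4029]
tcp_rot: [-0.14, 1.568, 0.14]
contact_force: [0.4, -0.7, -0.7]
gripper_width: 0.0879
```

Run:
```python
from h import *
np.set_printoptions(precision=4,suppress=True)
s=arm.state();M=R.from_rotvec(s['tcp_rot']).as_matrix();print(s['time'],s['ee_pos'],M,s['contact_force'])
f=arm.grab_frame('wrist');save(f,'w2')
np.savez('w2.npz',**f)
for l in ['grip_rib','head_end']:
    for r in arm.boxes_of(f,l): print(l,round(r['p'],2),np.round(r['centre'],3),proj(f,r['centre']).round())
```

```text
2.975 [0.4731 0.0878 0.4029] [[-0.0015 -0.1768  0.9843]
 [-0.0001  0.9843  0.1768]
 [-1.      0.0001 -0.0015]] [ 0.4285 -0.7178 -0.6965]
grip_rib 0.84 [0.606 0.045 0.264] [249. 352.]
grip_rib 0.43 [ 0.51  -0.269  0.078] [ 39. 162.]
head_end 0.65 [0.608 0.05  0.268] [254. 357.]
```

View pics/w2.png

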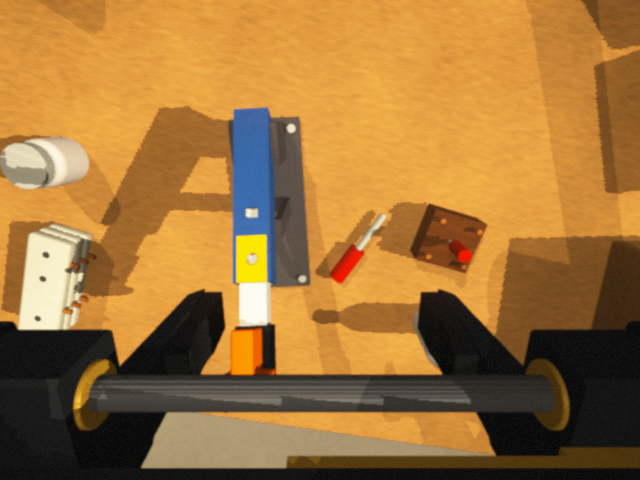

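The wrist view shows the hole at about (252,258) in the yellow collar and the slot at about (252,213). The rib is near (247,350), and the small pin is in its block at (462,252). The big look-alike pin is now lying on the bench at (355,250). I'll take one closer view for triangulation.

Request:
step_arm([
  {"dx": 0,"dy": -2,"dz": 4,"spin": 0,"hand": 8.8},
  {"dx": 1,"dy": -2,"dz": 4,"spin": 0,"hand": 8.8},
  {"dx": 2,"dy": -2,"dz": 3,"spin": 0,"hand": 8.8},
  {"dx": 0,"dy": 0,"dz": 0,"spin": 0,"hand": 6.0},
  {"dx": 0,"dy": 0,"dz": 0,"spin": 0,"hand": 6.0},
])

```text
time: 3.75
ee_pos: [0.5899, 0.0505, 0.3747]
tcp_rot: [-0.138, 1.565, 0.138]
contact_force: [-0.4, 0.9, 0.2]
gripper_width: 0.0709
```

Run:
```python
from h import *
np.set_printoptions(precision=4,suppress=True)
s=arm.state();print(s['time'],s['ee_pos'])
f=arm.grab_frame('wrist');save(f,'w3')
np.savez('w3.npz',**f)
a=np.load('w2.npz')['img'][90:390,180:330,::-1];b=f['img'][0:400,120:520,::-1]
cv2.imwrite('pics/c3.png',np.hstack([cv2.resize(a,(300,600),interpolation=2),cv2.resize(b,(500,500),interpolation=2).copy() if 0 else np.pad(cv2.resize(b,(500,500)),((0,100),(0,0),(0,0)))]))
```

```text
3.75 [0.5899 0.0505 0.3747]
```

View pics/c3.png

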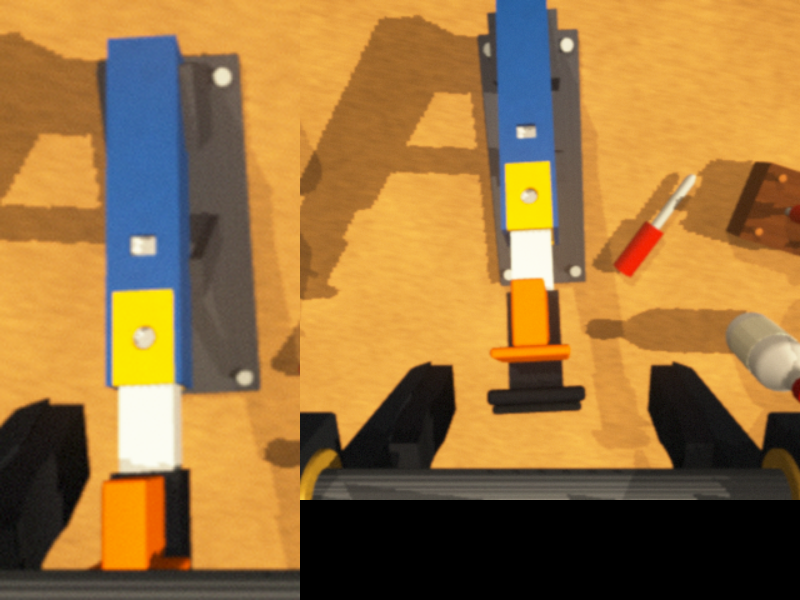

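```bash
cat > loc.py <<'E'
from h import *
from scipy.optimize import least_squares
np.set_printoptions(precision=4,suppress=True)
def frame(yaw):
    c,s=np.cos(yaw),np.sin(yaw);C,S=np.cos(np.pi/6),.5
    return np.array([[C*c,-s,-S*c],[C*s,c,-S*s],[S,0,C]])
E
python3 - <<'E'
from loc import *
F=[dict(np.load(f'w{i}.npz')) for i in(2,3)]
def cen(f,u,v,r):
    im=f['img'][v-r:v+r+1,u-r:u+r+1].astype(float);sat=im.max(2)-im.min(2)
    m=sat<70;y,x=np.nonzero(m);print(m.sum());return u-r+x.mean(),v-r+y.mean()
g=[(252,258,251,212),(303,157,301,105)]
O=[]
for f,q in zip(F,g): O.append((cen(f,q[0],q[1],7),cen(f,q[2],q[3],8)))
print(O)
def res(p):
    X=frame(p[3]);h=p[:3];r=[]
    for f,o in zip(F,O): r+=list(proj(f,h)-o[0])+list(proj(f,h-.0505*X[:,0])-o[1])
    return r
s=least_squares(res,[.55,.03,.2,.17]);print(s.x,np.array(s.fun))
X=frame(s.x[3]);np.savez('hole.npz',h=s.x[:3],X=X,yaw=s.x[3])
f=F[1]
# rib x via rear top edge pixel
r=least_squares(lambda q:[proj(f,s.x[:3]+X@[q[0]-.02,q[1],.044])[0]-303.2,proj(f,s.x[:3]+X@[q[0]-.02,q[1],.044])[1]-223.2],[.08,0]).x
print('rib x,y',r,'world',s.x[:3]+X@[r[0],0,.024])
for d in(-.02,.02):print(proj(f,s.x[:3]+X@[r[0]+d,r[1],.044]))
st=arm.state();M=R.from_rotvec(st['tcp_rot']).as_matrix();print(np.arctan2(M[1,2],M[0,2]))
E
```

```text
65
147
86
195
[((np.float64(251.55384615384617), np.float64(258.2769230769231)), (np.float64(251.3673469387755), np.float64(212.10204081632654))), ((np.float64(302.7674418604651), np.float64(156.5581395348837)), (np.float64(300.5846153846154), np.float64(104.63589743589743)))]
[0.5457 0.0268 0.1891 0.2299] [-0.0567 -0.0514 -0.1791  0.1894  0.0244 -0.3828  0.1753  0.2786]
rib x,y [0.0926 0.0009] world [0.612  0.0423 0.2562]
[303.2 223.2]
[305.2897 277.6583]
0.17586635687106186
```

Request:
step_arm([
  {"dx": 0,"dy": -1.3,"dz": 1.45,"spin": -3.1,"hand": 6.0},
  {"dx": 3,"dy": 0,"dz": 0,"spin": 0,"hand": 6.0},
  {"dx": 4,"dy": 0,"dz": 0,"spin": 0,"hand": 6.0},
  {"dx": 4,"dy": 0,"dz": 0,"spin": 0,"hand": 6.0},
  {"dx": 2.8,"dy": 0,"dz": 0,"spin": 0,"hand": 6.0},
], force=20)

```text
time: 4.42
ee_pos: [0.6061, 0.0403, 0.2357]
tcp_rot: [-0.181, 1.562, 0.181]
contact_force: [-0.5, 0.2, -0.6]
gripper_width: 0.0598
```

Request:
step_arm([
  {"dx": 0,"dy": 0,"dz": 0,"spin": 0,"hand": 6.0},
  {"dx": 0,"dy": 0,"dz": 0,"spin": 0,"hand": 1.0},
  {"dx": 0,"dy": 0,"dz": 0,"spin": 0,"hand": 1.0},
  {"dx": 0,"dy": 0,"dz": 0,"spin": 0,"hand": 1.0},
  {"dx": 0,"dy": 0,"dz": 0,"spin": 0,"hand": 1.0},
])

```text
time: 5.05
ee_pos: [0.6069, 0.0395, 0.2361]
tcp_rot: [-0.181, 1.563, 0.181]
contact_force: [-2.1, -0.8, -0.6]
gripper_width: 0.022
```

Request:
step_arm([
  {"dx": 0,"dy": 0,"dz": 0,"spin": 0,"hand": 1.0},
  {"dx": 0,"dy": 0,"dz": 0,"spin": 0,"hand": 1.0},
  {"dx": 0,"dy": 0,"dz": 0,"spin": 0,"hand": 1.0},
])

```text
time: 5.42
ee_pos: [0.6067, 0.0401, 0.236]
tcp_rot: [-0.18, 1.564, 0.182]
contact_force: [-3.6, 3.7, 2.4]
gripper_width: 0.02
```

Gripped: the width is 20 mm, which matches the rib. The first 28 mm of pull is safe.

Request:
step_arm([
  {"dx": -0.2,"dy": 0,"dz": 0.35,"spin": 0,"hand": 1.0},
  {"dx": -0.3,"dy": 0,"dz": 0.52,"spin": 0,"hand": 1.0},
  {"dx": -0.3,"dy": 0,"dz": 0.52,"spin": 0,"hand": 1.0},
  {"dx": -0.3,"dy": 0,"dz": 0.52,"spin": 0,"hand": 1.0},
  {"dx": -0.3,"dy": 0,"dz": 0.52,"spin": 0,"hand": 1.0},
])

```text
time: 6.05
ee_pos: [0.6291, 0.0453, 0.2492]
tcp_rot: [-0.18, 1.569, 0.182]
contact_force: [-11.9, 0.9, 0.8]
gripper_width: 0.02
```

Request:
step_arm([
  {"dx": -0.1,"dy": 0,"dz": 0.17,"spin": 0,"hand": 1.0},
  {"dx": -0.1,"dy": 0,"dz": 0.17,"spin": 0,"hand": 1.0},
])

```text
time: 6.3
ee_pos: [0.6324, 0.0461, 0.2512]
tcp_rot: [-0.18, 1.569, 0.182]
contact_force: [-11.9, 1.9, 0.9]
gripper_width: 0.0199
```

Request:
step_arm([
  {"dx": -0.05,"dy": 0,"dz": 0.087,"spin": 0,"hand": 1.0},
  {"dx": -0.05,"dy": 0,"dz": 0.087,"spin": 0,"hand": 1.0},
  {"dx": -0.05,"dy": 0,"dz": 0.087,"spin": 0,"hand": 1.0},
])

```text
time: 6.68
ee_pos: [0.6349, 0.0467, 0.2527]
tcp_rot: [-0.18, 1.568, 0.182]
contact_force: [-11.5, 1.5, 0.6]
gripper_width: 0.0199
```

Request:
step_arm([
  {"dx": -0.05,"dy": 0,"dz": 0.087,"spin": 0,"hand": 1.0},
  {"dx": -0.05,"dy": 0,"dz": 0.087,"spin": 0,"hand": 1.0},
  {"dx": -0.05,"dy": 0,"dz": 0.087,"spin": 0,"hand": 1.0},
])

```text
time: 7.05
ee_pos: [0.6381, 0.0474, 0.2546]
tcp_rot: [-0.18, 1.566, 0.182]
contact_force: [-7.7, 1.9, 2.6]
gripper_width: 0.0195
```

Request:
step_arm([
  {"dx": -0.05,"dy": 0,"dz": 0.087,"spin": 0,"hand": 1.0},
  {"dx": -0.05,"dy": 0,"dz": 0.087,"spin": 0,"hand": 1.0},
  {"dx": -0.05,"dy": 0,"dz": 0.087,"spin": 0,"hand": 1.0},
])

```text
time: 7.42
ee_pos: [0.6385, 0.0475, 0.2548]
tcp_rot: [-0.18, 1.574, 0.181]
contact_force: [-21.4, -2.3, -3.3]
gripper_width: 0.0198
```

The force jumped to about 20 N along the slope after ~38 mm, so the button has caught. I'll release, lift and look at it.

Request:
step_arm([
  {"dx": 0.05,"dy": 0,"dz": -0.087,"spin": 0,"hand": 1.0},
  {"dx": 0,"dy": 0,"dz": 0,"spin": 0,"hand": 6},
  {"dx": 0,"dy": 0,"dz": 0,"spin": 0,"hand": 6},
  {"dx": 0,"dy": 0,"dz": 0,"spin": 0,"hand": 6},
  {"dx": 0,"dy": 0,"dz": 0,"spin": 0,"hand": 6},
])

```text
time: 8.05
ee_pos: [0.6411, 0.0475, 0.2558]
tcp_rot: [-0.181, 1.563, 0.181]
contact_force: [-0.4, -0.2, 0.5]
gripper_width: 0.0579
```

Request:
step_arm([
  {"dx": -4,"dy": 0,"dz": -1,"spin": 0,"hand": 6},
  {"dx": -4,"dy": 0,"dz": -2,"spin": 0,"hand": 6},
  {"dx": -4,"dy": 0,"dz": -4,"spin": 0,"hand": 6},
  {"dx": -1,"dy": 3,"dz": -5,"spin": 0,"hand": 6},
  {"dx": 0,"dy": 4,"dz": -4,"spin": 0,"hand": 6},
])

```text
time: 8.68
ee_pos: [0.4677, 0.0792, 0.3869]
tcp_rot: [-0.18, 1.56, 0.179]
contact_force: [0.3, 1.3, 0.1]
gripper_width: 0.0598
```

Run:
```python
from loc import *
H=np.load('hole.npz');s=arm.state();print(s['time'],s['ee_pos'])
f=arm.grab_frame('wrist');np.savez('w4.npz',**f)
for l in ['pin_head']:
    for r in arm.boxes_of(f,l): print(l,round(r['p'],2),np.round(r['centre'],3),proj(f,r['centre']).round())
u,v=proj(f,H['h']).astype(int);print(u,v,proj(f,H['h']-H['X'][:,0]*.0505))
a=f['img'][max(v-90,0):v+60,max(u-80,0):u+70,::-1]
a=cv2.resize(a,None,fx=3,fy=3,interpolation=2)
b=f['img'][...,::-1][60:460,300:640]
A=np.zeros((600,800,3),np.uint8);A[:a.shape[0],:a.shape[1]]=a;A[:400,455:795]=b;cv2.imwrite('pics/c4.png',A)
```

```text
8.675 [0.4677 0.0792 0.3869]
pin_head 0.92 [0.524 0.29  0.09 ] [468. 264.]
pin_head 0.78 [0.58  0.161 0.017] [356. 261.]
253 266 [254.941  218.1866]
```

View pics/c4.png

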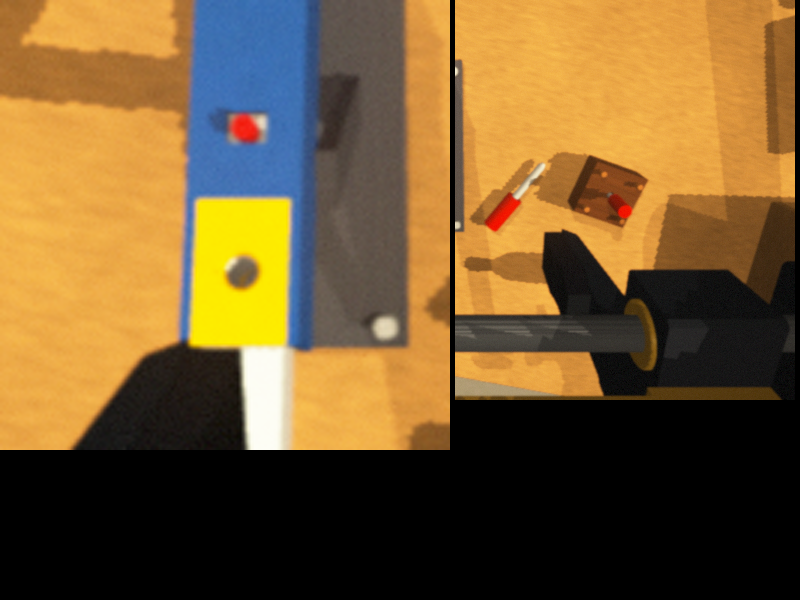

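The red button is out in its slot, and the hole now shows through (dark). Next is the pin: its handle top is at about (469,271) in the full frame.

Run:
```python
from loc import *
f=dict(np.load('w4.npz'));s=arm.state();M=R.from_rotvec(s['tcp_rot']).as_matrix()
im=f['img'].astype(int);m=((im[...,0]>110)&(im[...,1]<60)&(im[...,2]<60)).astype(np.uint8);m[:, :440]=0;m[:,500:]=0;m[:230]=0;m[290:]=0
y,x=np.nonzero(m);print(m.sum(),x.min(),x.max(),y.min(),y.max())
# fit: vertical pin axis xy so silhouette matches: compare handle red centroid with projected cylinder mask
from scipy.optimize import least_squares
t=np.linspace(0,2*np.pi,40)
def sil(p):
    P=np.array([proj(f,[p[0]+.009*np.cos(a),p[1]+.009*np.sin(a),z]) for z in(.058,.102) for a in t])
    h=cv2.convexHull(P.astype(np.float32)); mo=cv2.moments(h);return np.array([mo['m10']/mo['m00'],mo['m01']/mo['m00']]),mo['m00'],P.min(0),P.max(0)
mf=((im[...,0]>60)&(im[...,0]>2.5*im[...,1])&(im[...,2]<60)).astype(np.uint8);mf[:, :450]=0;mf[:,490:]=0;mf[:240]=0;mf[290:]=0
n,l,st,c=cv2.connectedComponentsWithStats(mf);k=1+st[1:,4].argmax();print(st[k],c[k])
q=least_squares(lambda p:sil(p)[0]-c[k],[.524,.29]).x;print(q,sil(q))
top=f['img'];o,d=ray(f,469,271);print('ray top',o+d*(.102-o[2])/d[2])
g=np.array([q[0],q[1],.084]);w=g-s['ee_pos'];print('tool delta to TCP at grip pt z',M.T@(g-s['ee_pos']))
```

```text
345 440 483 231 284
[453 254  24  25 357] [464.8151 265.9384]
[0.5301 0.2918] (array([464.8151, 265.9384]), 373.40046133636497, array([451.9568, 253.2828]), array([477.6671, 278.4241]))
ray top [0.5292 0.2892 0.102 ]
tool delta to TCP at grip pt z [0.304  0.1901 0.1104]
```

Request:
step_arm([
  {"dx": 2,"dy": 3.8,"dz": 2.2,"spin": 0,"hand": 5},
  {"dx": 2,"dy": 3.8,"dz": 2.2,"spin": 0,"hand": 5},
  {"dx": 2,"dy": 3.8,"dz": 2.2,"spin": 0,"hand": 5},
  {"dx": 2,"dy": 3.8,"dz": 2.2,"spin": 0,"hand": 5},
  {"dx": 2,"dy": 3.8,"dz": 2.2,"spin": 0,"hand": 5},
], force=15)

```text
time: 9.4
ee_pos: [0.5337, 0.2907, 0.2849]
tcp_rot: [-0.181, 1.563, 0.181]
contact_force: [0.1, 0.3, 0.1]
gripper_width: 0.0498
```

Request:
step_arm([
  {"dx": 4.2,"dy": 0,"dz": 0,"spin": 0,"hand": 5},
  {"dx": 4.2,"dy": 0,"dz": 0,"spin": 0,"hand": 5},
  {"dx": 4.2,"dy": 0,"dz": 0,"spin": 0,"hand": 5},
  {"dx": 2.2,"dy": 0,"dz": 0,"spin": 0,"hand": 5},
  {"dx": 0,"dy": 0,"dz": 0,"spin": 0,"hand": 5},
])

```text
time: 10.02
ee_pos: [0.5327, 0.289, 0.1362]
tcp_rot: [-0.181, 1.566, 0.18]
contact_force: [-0.4, -0.5, 0.2]
gripper_width: 0.0497
```

Run:
```python
from loc import *
s=arm.state();M=R.from_rotvec(s['tcp_rot']).as_matrix();print(s['time'],s['ee_pos'],s['contact_force'],M.T@(np.array([.530,.291,.069])-s['ee_pos']))
f=arm.grab_frame('wrist');save(f,'w5');p=proj(f,[.53,.291,.102]);print(p,proj(f,[.53,.291,.058]))
```

```text
10.025 [0.5327 0.289  0.1362] [-0.4279 -0.5027  0.2142] [ 0.0672  0.0026 -0.002 ]
[324.7995 271.5666] [324.1096 244.67  ]
```

View pics/w5.png

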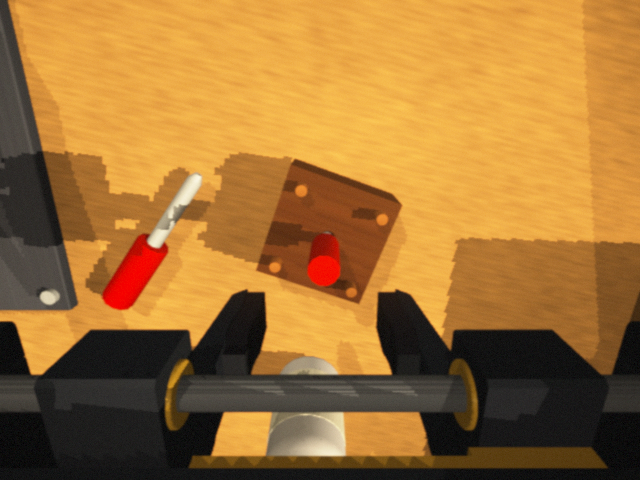

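The smaller pin's handle top is at (323,271), centred between the open fingers and matching the estimate. I'll descend and grip it.

Request:
step_arm([
  {"dx": 2.5,"dy": 0.15,"dz": -0.15,"spin": 0,"hand": 5},
  {"dx": 2.5,"dy": 0,"dz": 0,"spin": 0,"hand": 5},
  {"dx": 1.5,"dy": 0,"dz": 0,"spin": 0,"hand": 5},
  {"dx": 0,"dy": 0,"dz": 0,"spin": 0,"hand": 1},
  {"dx": 0,"dy": 0,"dz": 0,"spin": 0,"hand": 1},
], force=12)

```text
time: 10.7
ee_pos: [0.5317, 0.2905, 0.0739]
tcp_rot: [-0.18, 1.561, 0.181]
contact_force: [0.4, 1.5, 0.1]
gripper_width: 0.0322
```

Request:
step_arm([
  {"dx": 0,"dy": 0,"dz": 0,"spin": 0,"hand": 1},
  {"dx": 0,"dy": 0,"dz": 0,"spin": 0,"hand": 1},
  {"dx": 0,"dy": 0,"dz": 0,"spin": 0,"hand": 1},
])

```text
time: 11.08
ee_pos: [0.5313, 0.2906, 0.0734]
tcp_rot: [-0.18, 1.562, 0.181]
contact_force: [-0.4, 1.1, 3.5]
gripper_width: 0.0173
```

Request:
step_arm([
  {"dx": -2,"dy": 0,"dz": 0,"spin": 0,"hand": 1},
  {"dx": -4.5,"dy": 0,"dz": 0,"spin": 0,"hand": 1},
  {"dx": -5,"dy": 0,"dz": 0,"spin": 0,"hand": 1},
  {"dx": -5,"dy": 0,"dz": 0,"spin": 0,"hand": 1},
  {"dx": -5,"dy": 0,"dz": 0,"spin": 0,"hand": 1},
])

```text
time: 11.7
ee_pos: [0.5306, 0.2901, 0.2893]
tcp_rot: [-0.181, 1.564, 0.18]
contact_force: [0.8, 0.4, -1.3]
gripper_width: 0.0176
```

Request:
step_arm([
  {"dx": -1,"dy": -3.2,"dz": -0.9,"spin": 0,"hand": 1},
  {"dx": 0,"dy": -4.8,"dz": -0.9,"spin": 0,"hand": 1},
  {"dx": 0,"dy": -4.8,"dz": -0.9,"spin": 0,"hand": 1},
  {"dx": 0,"dy": -4.8,"dz": -0.9,"spin": 0,"hand": 1},
  {"dx": 0,"dy": -4.8,"dz": -0.9,"spin": 0,"hand": 1},
])

```text
time: 12.32
ee_pos: [0.538, 0.0604, 0.2976]
tcp_rot: [-0.181, 1.564, 0.181]
contact_force: [-0.5, 0.2, -0.6]
gripper_width: 0.0174
```

Request:
step_arm([
  {"dx": 0,"dy": -2.4,"dz": 0,"spin": 0,"hand": 1},
  {"dx": 0,"dy": 0,"dz": 0,"spin": 0,"hand": 1},
  {"dx": 0,"dy": 0,"dz": 0,"spin": 0,"hand": 1},
])

```text
time: 12.7
ee_pos: [0.5436, 0.0393, 0.2976]
tcp_rot: [-0.181, 1.564, 0.181]
contact_force: [-0.6, 0.4, -1.7]
gripper_width: 0.0175
```

Run:
```python
from loc import *
H=np.load('hole.npz');s=arm.state();M=R.from_rotvec(s['tcp_rot']).as_matrix();print(s['time'],s['ee_pos'],s['contact_force'],s['gripper_width'],M)
print('tool delta tip->mouth',M.T@(H['h']-(s['ee_pos']+M@[.0634,0,-.0012])))
f=arm.grab_frame('wrist');np.savez('w6.npz',**f)
tip=s['ee_pos']+M@[.0634,0,-.0012];print('tip px',proj(f,tip),'shoulder',proj(f,tip+[0,0,.048]),'hole',proj(f,H['h']),'top',proj(f,tip+[0,0,.092]))
a=f['img'][100:400,160:480,::-1];cv2.imwrite('pics/c6.png',cv2.resize(a,None,fx=2,fy=2,interpolation=2))
```

```text
12.7 [0.5436 0.0393 0.2976] [-0.6247  0.4048 -1.6891] 0.017537967891648798 [[-0.0004 -0.2286  0.9735]
 [ 0.0003  0.9735  0.2286]
 [-1.      0.0003 -0.0004]]
tool delta tip->mouth [ 0.0451 -0.0127  0.0004]
tip px [320.1601 253.8433] shoulder [320.0375 288.6254] hole [302.9193 232.4566] top [319.8537 340.7328]
```

View pics/c6.png

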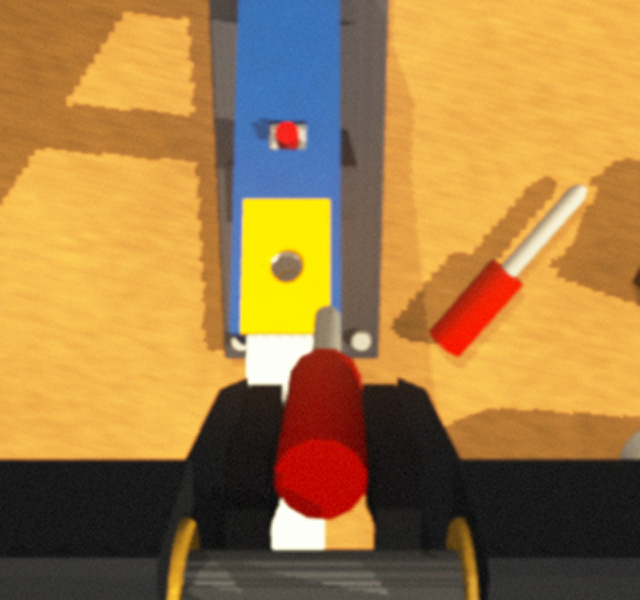

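The pin tip is at about (324,254) and the hole at (303.5,233). The tip leans about 2.5 mm in +y, so I'll correct for that and descend to just above the mouth.

Request:
step_arm([
  {"dx": 1.5,"dy": -1.53,"dz": 0.1,"spin": 0,"hand": 1},
  {"dx": 1.5,"dy": 0,"dz": 0,"spin": 0,"hand": 1},
  {"dx": 1,"dy": 0,"dz": 0,"spin": 0,"hand": 1},
  {"dx": 0,"dy": 0,"dz": 0,"spin": 0,"hand": 1},
])

```text
time: 13.25
ee_pos: [0.548, 0.0239, 0.2568]
tcp_rot: [-0.181, 1.565, 0.181]
contact_force: [-0.2, 0.5, -1.2]
gripper_width: 0.0176
```

Run:
```python
from loc import *
H=np.load('hole.npz');s=arm.state();M=R.from_rotvec(s['tcp_rot']).as_matrix();print(s['time'],s['ee_pos'],s['contact_force'],s['gripper_width'])
f=arm.grab_frame('wrist');np.savez('w7.npz',**f)
tip=s['ee_pos']+M@[.0634,.0026,-.0012];print('delta',M.T@(H['h']-tip),'tip px',proj(f,tip),'hole',proj(f,H['h']))
a=f['img'][180:330,240:400,::-1];cv2.imwrite('pics/c7.png',cv2.resize(a,None,fx=4,fy=4,interpolation=2))
```

```text
13.25 [0.548  0.0239 0.2568] [-0.244   0.4888 -1.1874] 0.01757491076416836
delta [ 0.0043  0.0007 -0.0003] tip px [324.3682 253.7923] hole [325.3554 250.9068]
```

View pics/c7.png

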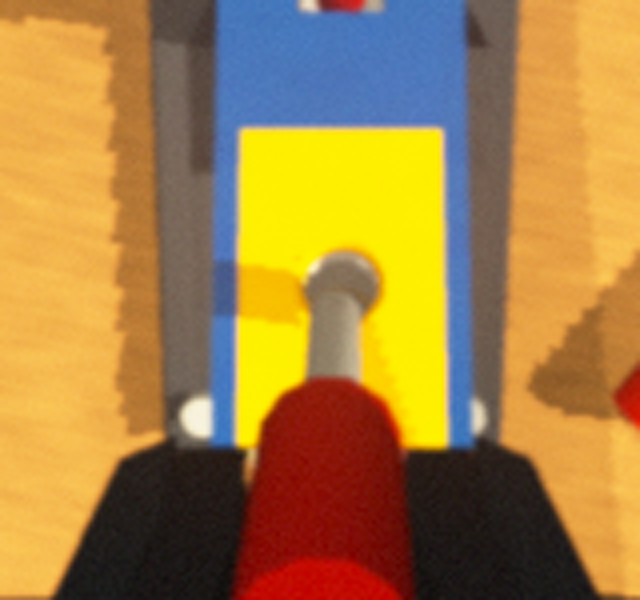

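The tip at (324,252.5) lies over the hole centre at (326,251). I'll enter about 5 mm with a light grip.

Request:
step_arm([
  {"dx": 0.3,"dy": 0.07,"dz": 0.03,"spin": 0,"hand": 1},
  {"dx": 0.3,"dy": 0,"dz": 0,"spin": 0,"hand": 1},
  {"dx": 0.25,"dy": 0,"dz": 0,"spin": 0,"hand": 1},
  {"dx": 0,"dy": 0,"dz": 0,"spin": 0,"hand": 1},
], force=8)

```text
time: 13.8
ee_pos: [0.5482, 0.0247, 0.249]
tcp_rot: [-0.181, 1.564, 0.181]
contact_force: [-0.4, -0.1, -1.6]
gripper_width: 0.0176
```

Request:
step_arm([
  {"dx": 0.15,"dy": 0,"dz": 0,"spin": 0,"hand": 1},
  {"dx": 0.15,"dy": 0,"dz": 0,"spin": 0,"hand": 1},
  {"dx": 0,"dy": 0,"dz": 0,"spin": 0,"hand": 1},
])

```text
time: 14.18
ee_pos: [0.5483, 0.0247, 0.2461]
tcp_rot: [-0.181, 1.563, 0.181]
contact_force: [-0.4, 0.2, -0.6]
gripper_width: 0.0179
```

Request:
step_arm([
  {"dx": 0.05,"dy": 0,"dz": -0.43,"spin": 0,"hand": 1},
  {"dx": 0.0,"dy": 0,"dz": -0.43,"spin": 0,"hand": 1},
  {"dx": 0.05,"dy": 0,"dz": -0.43,"spin": 0,"hand": 1},
  {"dx": 0.08,"dy": 0,"dz": -0.42,"spin": 0,"hand": 1},
  {"dx": 0,"dy": 0,"dz": 0,"spin": 0,"hand": 1},
])

```text
time: 14.8
ee_pos: [0.5315, 0.0208, 0.2446]
tcp_rot: [-0.181, 1.563, 0.181]
contact_force: [0.9, 0.9, 0.5]
gripper_width: 0.0178
```

Run:
```python
from loc import *
H=np.load('hole.npz');s=arm.state();print(s['time'],s['ee_pos'],s['contact_force'],s['gripper_width'])
f=arm.grab_frame('wrist');np.savez('w8.npz',**f);print('hole',proj(f,H['h']))
a=f['img'][180:400,200:440,::-1];cv2.imwrite('pics/c8.png',cv2.resize(a,None,fx=2.5,fy=2.5,interpolation=2))
```

```text
14.8 [0.5315 0.0208 0.2446] [0.9087 0.938  0.5255] 0.01778852503841003
hole [324.4297 283.5673]
```

View pics/c8.png

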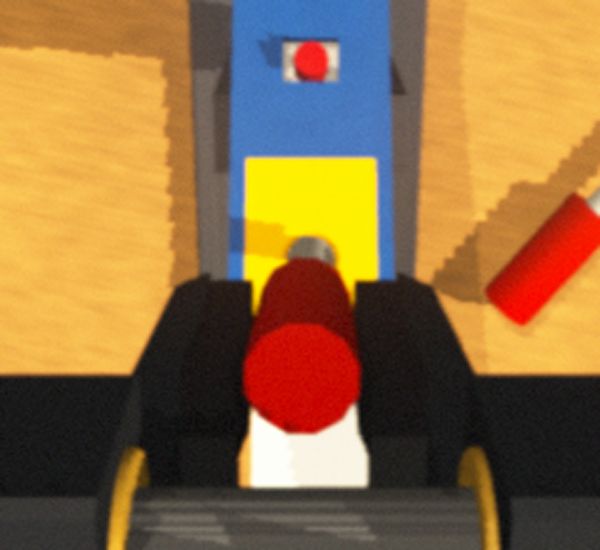

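The pin is tilting with its tip held in the hole, and forces are about 1 N. I'll continue the arc.

Request:
step_arm([
  {"dx": 0.1,"dy": 0,"dz": -0.42,"spin": 0,"hand": 1},
  {"dx": 0.12,"dy": 0,"dz": -0.42,"spin": 0,"hand": 1},
  {"dx": 0.15,"dy": 0,"dz": -0.41,"spin": 0,"hand": 1},
  {"dx": 0.16,"dy": 0,"dz": -0.4,"spin": 0,"hand": 1},
  {"dx": 0,"dy": 0,"dz": 0,"spin": 0,"hand": 1},
])

```text
time: 15.48
ee_pos: [0.5153, 0.017, 0.239]
tcp_rot: [-0.181, 1.564, 0.181]
contact_force: [0.7, 0.9, 0.5]
gripper_width: 0.0176
```

Request:
step_arm([
  {"dx": 0.19,"dy": 0,"dz": -0.4,"spin": 0,"hand": 1},
  {"dx": 0.2,"dy": 0,"dz": -0.39,"spin": 0,"hand": 1},
  {"dx": 0,"dy": 0,"dz": 0,"spin": 0,"hand": 1},
])

```text
time: 15.85
ee_pos: [0.5077, 0.0152, 0.2351]
tcp_rot: [-0.181, 1.564, 0.181]
contact_force: [1.0, 1.5, -0.1]
gripper_width: 0.0177
```

```bash
cat > pv.py <<'E'
from loc import *
H=np.load('hole.npz');s=arm.state();M=R.from_rotvec(s['tcp_rot']).as_matrix()
G=s['ee_pos']+M@[-.019,0,-.0012]
print(s['time'],s['ee_pos'],s['contact_force'],s['gripper_width'],'G in hole frame',H['X'].T@(G-H['h']))
E
python3 pv.py
python3 - <<'E'
from loc import *
f=arm.grab_frame('wrist');np.savez('w9.npz',**f)
H=np.load('hole.npz');print('hole',proj(f,H['h']))
a=f['img'][180:400,200:440,::-1];cv2.imwrite('pics/c9.png',cv2.resize(a,None,fx=2.5,fy=2.5,interpolation=2))
E
```

```text
15.85 [0.5077 0.0152 0.2351] [ 1.0317  1.4893 -0.1319] 0.017697950471654064 G in hole frame [-0.0029 -0.0026  0.0767]
hole [324.3957 327.1897]
```

View pics/c9.png

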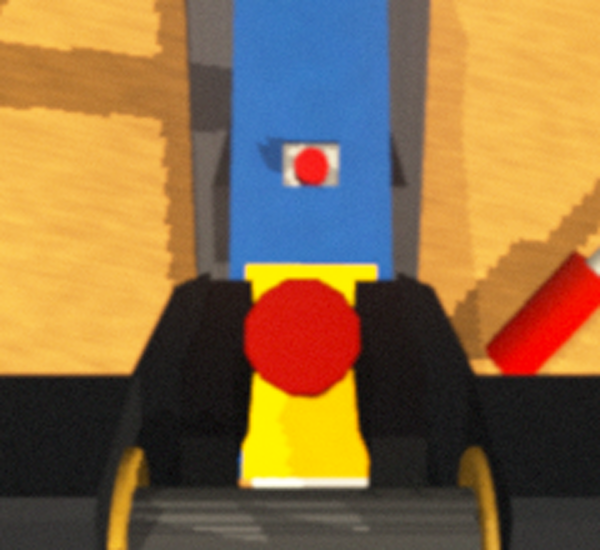

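The handle top now looks round at (321,314), so the pin lies along the hole axis. I'll push in steps along the hole.

Request:
step_arm([
  {"dx": 0.1,"dy": 0.05,"dz": 0.22,"spin": 0,"hand": 1},
  {"dx": 0.25,"dy": 0,"dz": 0.17,"spin": 0,"hand": 1},
  {"dx": 0.26,"dy": 0,"dz": 0.15,"spin": 0,"hand": 1},
  {"dx": 0,"dy": 0,"dz": 0,"spin": 0,"hand": 1},
], force=10)

```text
time: 16.4
ee_pos: [0.5131, 0.0169, 0.2288]
tcp_rot: [-0.181, 1.564, 0.181]
contact_force: [0.4, -0.7, -0.0]
gripper_width: 0.0177
```

```bash
python3 pv.py
```

```text
16.4 [0.5131 0.0169 0.2288] [ 0.3566 -0.6766 -0.0036] 0.017660818104303092 G in hole frame [-0.001  -0.0022  0.0684]
```

Request:
step_arm([
  {"dx": 0.26,"dy": 0.03,"dz": 0.19,"spin": 0,"hand": 1},
  {"dx": 0.26,"dy": 0.02,"dz": 0.16,"spin": 0,"hand": 1},
  {"dx": 0.26,"dy": 0,"dz": 0.15,"spin": 0,"hand": 1},
  {"dx": 0,"dy": 0,"dz": 0,"spin": 0,"hand": 1},
])

```text
time: 16.9
ee_pos: [0.5179, 0.0186, 0.2211]
tcp_rot: [-0.181, 1.564, 0.181]
contact_force: [0.4, 0.5, -1.1]
gripper_width: 0.0179
```

```bash
python3 pv.py
```

```text
16.9 [0.5179 0.0186 0.2211] [ 0.3972  0.4738 -1.1217] 0.01793625607036818 G in hole frame [-0.0006 -0.0016  0.0592]
```

Request:
step_arm([
  {"dx": 0.26,"dy": 0.02,"dz": 0.16,"spin": 0,"hand": 1},
  {"dx": 0.26,"dy": 0.02,"dz": 0.15,"spin": 0,"hand": 1},
  {"dx": 0.26,"dy": 0,"dz": 0.15,"spin": 0,"hand": 1},
  {"dx": 0.26,"dy": 0,"dz": 0.15,"spin": 0,"hand": 1},
  {"dx": 0,"dy": 0,"dz": 0,"spin": 0,"hand": 1},
])

```text
time: 17.52
ee_pos: [0.5238, 0.0204, 0.2108]
tcp_rot: [-0.181, 1.563, 0.181]
contact_force: [1.5, 0.1, -0.8]
gripper_width: 0.0175
```

```bash
python3 pv.py
```

```text
17.525 [0.5238 0.0204 0.2108] [ 1.5424  0.1056 -0.8356] 0.017539548588794435 G in hole frame [-0.0004 -0.0012  0.0472]
```

Request:
step_arm([
  {"dx": 0.26,"dy": 0,"dz": 0.16,"spin": 0,"hand": 1},
  {"dx": 0.26,"dy": 0,"dz": 0.15,"spin": 0,"hand": 1},
  {"dx": 0.26,"dy": 0,"dz": 0.15,"spin": 0,"hand": 1},
  {"dx": 0.17,"dy": 0,"dz": 0.1,"spin": 0,"hand": 1},
  {"dx": 0,"dy": 0,"dz": 0,"spin": 0,"hand": 1},
])

```text
time: 18.15
ee_pos: [0.5294, 0.0217, 0.2013]
tcp_rot: [-0.181, 1.563, 0.181]
contact_force: [0.3, -0.0, -0.8]
gripper_width: 0.0173
```

Request:
step_arm([
  {"dx": 0.09,"dy": 0,"dz": 0.05,"spin": 0,"hand": 1},
  {"dx": 0.09,"dy": 0,"dz": 0.05,"spin": 0,"hand": 1},
  {"dx": 0,"dy": 0,"dz": 0,"spin": 0,"hand": 1},
])

```text
time: 18.52
ee_pos: [0.5302, 0.0218, 0.1999]
tcp_rot: [-0.181, 1.563, 0.181]
contact_force: [0.4, -0.3, 2.8]
gripper_width: 0.0177
```

```bash
python3 pv.py
```

```text
18.525 [0.5302 0.0218 0.1999] [ 0.4133 -0.2815  2.7612] 0.0177467387841105 G in hole frame [-0.0001 -0.0013  0.0345]
```

The force rose at G = 34.5 mm, which is exactly the computed home value. I'll press slightly, release, lift clear and check.

Request:
step_arm([
  {"dx": 0.08,"dy": 0,"dz": 0.04,"spin": 0,"hand": 1},
  {"dx": 0,"dy": 0,"dz": 0,"spin": 0,"hand": 5},
  {"dx": 0,"dy": 0,"dz": 0,"spin": 0,"hand": 5},
  {"dx": 0,"dy": 0,"dz": 0,"spin": 0,"hand": 5},
  {"dx": 0,"dy": 0,"dz": 0,"spin": 0,"hand": 5},
])

```text
time: 19.15
ee_pos: [0.5305, 0.0219, 0.1987]
tcp_rot: [-0.181, 1.564, 0.181]
contact_force: [0.1, -0.3, 0.7]
gripper_width: 0.0498
```

Request:
step_arm([
  {"dx": -3,"dy": 0,"dz": -0.5,"spin": 0,"hand": 5},
  {"dx": -4,"dy": 0,"dz": -1,"spin": 0,"hand": 5},
  {"dx": -4,"dy": 0,"dz": -2,"spin": 0,"hand": 5},
  {"dx": -4,"dy": 3,"dz": -3,"spin": 0,"hand": 5},
  {"dx": 0,"dy": 0,"dz": 0,"spin": 0,"hand": 5},
])

```text
time: 19.77
ee_pos: [0.4596, 0.0371, 0.352]
tcp_rot: [-0.183, 1.557, 0.18]
contact_force: [0.0, 0.8, -0.5]
gripper_width: 0.0499
```

```bash
python3 pv.py
python3 - <<'E'
from loc import *
f=arm.grab_frame('wrist');save(f,'w10');H=np.load('hole.npz')
print('slot',proj(f,H['h']-.0505*H['X'][:,0]),'shoulder',proj(f,H['h']),'expected top',proj(f,H['h']+H['X'][:,2]*.044))
u,v=proj(f,H['h']+H['X'][:,2]*.022).astype(int)
a=f['img'][max(0,v-100):v+100,max(0,u-120):u+120,::-1].copy();cv2.imwrite('pics/c10.png',cv2.resize(a,None,fx=3,fy=3,interpolation=2));print(max(0,u-120),max(0,v-100))
E
```

```text
19.775 [0.4596 0.0371 0.352 ] [ 0.0188  0.7613 -0.5311] 0.049947608685618594 G in hole frame [0.0193 0.0298 0.1989]
slot [290.2663 244.2733] shoulder [289.2466 296.792 ] expected top [284.6791 294.7816]
167 195
```

View pics/c10.png

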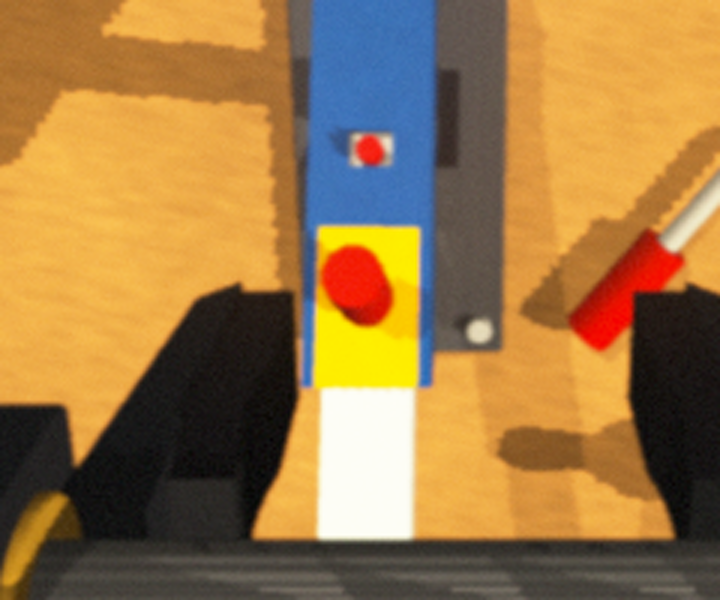

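That was my 12th picture, so further checks are numeric. It shows the handle on the collar and the button out. The handle top at (285,287) is about 7 px from the ideal (285,295), which suggests a lean. I'll fit the handle's silhouette from two wrist views.

Request:
step_arm([
  {"dx": 0,"dy": 4,"dz": 2,"spin": 0,"hand": 5},
  {"dx": 0,"dy": 4,"dz": 2,"spin": 0,"hand": 5},
  {"dx": 0,"dy": 2,"dz": 2,"spin": 0,"hand": 5},
  {"dx": 0,"dy": 0,"dz": 0,"spin": 0,"hand": 5},
  {"dx": 0,"dy": 0,"dz": 0,"spin": 0,"hand": 5},
])

```text
time: 20.45
ee_pos: [0.4961, 0.1467, 0.3478]
tcp_rot: [-0.181, 1.565, 0.18]
contact_force: [-0.5, -0.8, -0.3]
gripper_width: 0.05
```

Run:
```python
from loc import *
f=arm.grab_frame('wrist');np.savez('v1.npz',**f);H=np.load('hole.npz')
print(arm.state()['ee_pos'],proj(f,H['h']),proj(f,H['h']-.0505*H['X'][:,0]))
```

```text
[0.496  0.1466 0.3482] [175.1083 239.1935] [179.5896 184.8263]
```

Request:
step_arm([
  {"dx": 0,"dy": -5,"dz": -3,"spin": 0,"hand": 5},
  {"dx": 0,"dy": -5,"dz": -3,"spin": 0,"hand": 5},
  {"dx": 0,"dy": -4,"dz": -3,"spin": 0,"hand": 5},
  {"dx": 0,"dy": 0,"dz": 0,"spin": 0,"hand": 5},
  {"dx": 0,"dy": 0,"dz": 0,"spin": 0,"hand": 5},
])

```text
time: 21.12
ee_pos: [0.4402, -0.0096, 0.3489]
tcp_rot: [-0.18, 1.563, 0.18]
contact_force: [0.1, -0.6, -0.2]
gripper_width: 0.0502
```

```bash
cat > fit.py <<'E'
from loc import *
import sys
H=np.load('hole.npz');h0=H['h'];X=H['X']
def run(F):
    t=np.linspace(0,2*np.pi,48)
    C=[]
    for f in F:
        im=f['img'].astype(int);m=((im[...,0]>70)&(im[...,0]>2.3*im[...,1])&(im[...,0]>2.3*im[...,2])).astype(np.uint8)
        n,l,st,c=cv2.connectedComponentsWithStats(m)
        e=proj(f,h0+X[:,2]*.022);k=min((i for i in range(1,n) if st[i,4]>100),key=lambda i:np.linalg.norm(c[i]-e))
        mm=(l==k).astype(np.uint8)
        # button/slot offset correction: red button centroid vs expected (6 mm proud)
        eb=proj(f,h0-.0505*X[:,0]+.006*X[:,2]);kb=min((i for i in range(1,n) if st[i,4]>8),key=lambda i:np.linalg.norm(c[i]-eb))
        print('handle area',st[k,4],'c',c[k],'ideal axis mid',e,'button',c[kb],eb)
        C.append((f,cv2.GaussianBlur(mm*1.,(0,0),1.0)))
    def hull(p,f):
        q=np.array([p[3],p[4],1.]);q/=np.linalg.norm(q)
        b=np.array([0,1,0.]);u=np.cross(b,q);u/=np.linalg.norm(u);v=np.cross(q,u)
        P=[proj(f,h0+X@(np.array(p[:3])+q*z+.009*(u*np.cos(a)+v*np.sin(a)))) for z in(0,.044) for a in t]
        return cv2.convexHull(np.float32(P))
    def res(p):
        r=[]
        for f,B in C:
            m=np.zeros((480,640),np.uint8);cv2.fillPoly(m,[np.int32(np.round(hull(p,f)*256))],255,cv2.LINE_AA,8)
            d=cv2.GaussianBlur(m/255.,(0,0),1.0)-B;r.append(cv2.resize(d,(320,240),interpolation=cv2.INTER_AREA).ravel())
        return np.concatenate(r)
    for x0 in([0,0,0,0,0],[-.002,0,.002,-.1,0]):
        s=least_squares(res,x0,x_scale=[.005,.005,.005,.1,.1],diff_step=1e-3 if 0 else None)
        from scipy.optimize import minimize
        s=minimize(lambda p:(res(p*np.array([.005,.005,.005,.1,.1]))**2).sum(),np.array(x0)/[.005,.005,.005,.1,.1]+.0,method='Nelder-Mead',options=dict(maxiter=500,xatol=.01,fatol=.01,initial_simplex=None if any(x0) else np.vstack([np.zeros(5),np.eye(5)])))
        print('shoulder xyz, tilt xy',s.x*[.005,.005,.005,.1,.1],'cost',s.fun)
run([dict(np.load(n)) for n in sys.argv[1:]])
E
python3 - <<'E'
from loc import *
f=arm.grab_frame('wrist');np.savez('v2.npz',**f);print(arm.state()['ee_pos'],arm.state()['time'])
E
python3 fit.py v1.npz v2.npz
```

```text
[ 0.4404 -0.0091  0.3489] 21.175
handle area 895 c [161.5978 226.6503] ideal axis mid [164.6741 233.8303] button [177.901 184.495] [177.0501 182.5013]
handle area 357 c [332.7283 321.888 ] ideal axis mid [332.9593 327.8693] button [332.     275.2712] [332.0572 273.9256]
shoulder xyz, tilt xy [-0.0036 -0.0013  0.0011 -0.0517  0.0205] cost 14.417495076621533
shoulder xyz, tilt xy [-0.0022 -0.      0.002  -0.0965  0.    ] cost 24.17782158893517
```

```bash
cat >> fit.py <<'E'
E
sed -i 's/^    for x0 in.*/    for x0 in([-.0036,-.0013,.0011,-.05,.02],[-.002,0,0,0,0],[-.002,0,.003,-.1,.02],[-.002,0,-.002,-.1,.0]):/; /least_squares(res,x0/d; s/initial_simplex=.*np.eye(5)\])/initial_simplex=np.vstack([np.zeros(5),np.eye(5)*.6])+np.array(x0)\/[.005,.005,.005,.1,.1]/' fit.py
python3 fit.py v1.npz v2.npz
```

```text
handle area 895 c [161.5978 226.6503] ideal axis mid [164.6741 233.8303] button [177.901 184.495] [177.0501 182.5013]
handle area 357 c [332.7283 321.888 ] ideal axis mid [332.9593 327.8693] button [332.     275.2712] [332.0572 273.9256]
shoulder xyz, tilt xy [-0.0039 -0.0018 -0.     -0.0526  0.0198] cost 14.32300498225472
shoulder xyz, tilt xy [-0.0034 -0.0012  0.0024 -0.0498  0.0337] cost 17.518088653616125
shoulder xyz, tilt xy [-0.0039 -0.0014  0.0004 -0.0344  0.0217] cost 15.905815776302973
shoulder xyz, tilt xy [-0.0032 -0.0006  0.0005 -0.066  -0.0029] cost 15.776624241948157
```

The fit gives the shoulder within about 1 mm of the collar face, a lean of about 0.05 rad (limit 0.12) and the tip about 1.5 mm off axis (limit 4). The button still shows red and the gripper is well clear, so I'm handing in.

```bash
python3 -c "
from bench import arm
print(arm.job_done(), arm.state()['time'])"
```

```text
the job is handed in; nothing more can be done
the job is handed in; nothing more can be done
```

The job is handed in, at about 21 s of the 61 s allowed; no verdict was reported. I drew the arm out about 38 mm by the orange rib until it caught, at about 20 N in all, and pictures then showed the red button out of its slot. I took the smaller pin from the wooden block and entered its tip in the collar hole. The tool can only point straight down, so I tilted the pin about 30° against the hole and pushed it along the axis. It met the collar at exactly the depth worked out for fully home, and I released it.

**Last checks:**
- **Pin fit:** From two views, the handle's shoulder is within about 1 mm of the collar, leaning roughly 0.05 rad down-slope (limit 0.12). The tip works out at about 47–48 mm deep and about 1.5 mm off the axis (limit 4).
- **Disagreements:** The shoulder came out 3–4 mm down-slope of my hole estimate, more than the roughly 2 mm the hole allows. I put this partly down to error in my hole position. A rough reading from the last picture suggested a lean of about 0.09 rad. I did not re-grip to square it.
- **Surroundings:** The gripper was clear of everything. I did not touch the jar, the bottle or the stack of legs, but I did not re-measure where they stand.
- **Spare pin:** The larger look-alike pin, upright at the start, was lying on the bench by 3 s. The arm had not been near it.

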